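# Clip the storage box's lid down, corner to opposite corner

## Robot

A 6-joint arm with a two-finger parallel gripper is mounted at the origin on the work surface. World frame = base frame: x ahead of the robot, y to its left, z up, the work surface at z = 0. Lengths are in m, angles in rad, forces in N, time in s.
With the tool pointing down it reaches from about 0.35 to 0.775 m from the base axis. Payload 7.3 kg.
Tool frame: the origin (TCP) lies at the very end of the fingers, on their centre line; the grasp point (between the pads) lies 19 mm behind it; z points along the fingers, y is the line along which they close (so a half turn about z gives the same grasp; the last joint's range is limited). The gripper opens to 92 mm and grips with 3 to 60 N. Pads are 19 mm wide; open, the fingers measure 130 mm over their backs; the gripper's body (75 mm by 190 mm) begins 47 mm behind the grasp point.
Start: joints at [1.03, 0.342, 1.524, -0, 1.275, -0.146], TCP at [0.202, 0.485, 0.19] pointing down, gripper open.
Joint ranges: [-2.53, 2.53], [-0.77, 2.02], [0.04, 2.7], [-1, 4.14], [0.28, 2.66], [-3.11, 3.11]. Speed limits (rad/s): [2.57, 2.57, 3.14, 3.14, 3.14, 3.14].

## Interface

Orientations are given as [roll, pitch, yaw] about the fixed x, y, z axes, in that order (R = Rz(yaw) Ry(pitch) Rx(roll)).
In Python, from cell import robot gives the robot as it stands.
- The arm moves only by the tool apply_moves, never from a script. Its argument "rows" is a list of rows, each an object with "xyz": the shift along the tool's x, y, z in mm, a list of three; "turn": the turn about the tool's z in rad. A call has 1 to 10 rows; each row shifts and turns the commanded pose from where the row before left it, along the tool's axes as they then stand; what a row does not reach is not made up. A row lasts 1/8 s, in which the tool goes at most 62.5 mm and 10.7 degrees, less where a joint would pass 70% of its speed; a pose out of reach is approached as far as the arm can. A call with a gripper value outside its range is refused whole. "gripper" is the opening, from 0 (shut) to 1 (fully open), set as the call begins (left out, the last holds). The fingers move at their own pace and stop on an object; "newtons" is the grip in N (left out, the last holds). Time passes only in rows, so rows that do not move let the fingers close. It gives the time, the measured TCP pose, the force and the opening at its end, in the units of the state.
- robot.observe(): the state, without advancing time (a new reading comes with each control period).
- robot.read_camera(name): name is "scene" or "side" or "wrist"; returns a dict with "frame" (400x640x3 uint8, blue, green, red), "mtx" (3x3 intrinsics, pixels), "distortion" ([k1, k2, p1, p2, k3] as OpenCV has them; the pictures are not rectified), "R" (3x3) and "t" (3): a world point X has camera coordinates R X + t; the wrist camera has in their place "T_tool_cam" (4x4, takes a point from camera to tool coordinates, whose origin is the TCP and whose axes are the flange's). Camera axes: x right, y down, z forward; pixel columns grow to the right and rows downward; lengths in m; the calibration is good to about 2 mm. A picture is of the moment at which its call begins: read the wrist's pose just before it. There is no depth.
- robot.hand_in(): hands the job in, once; it reports no verdict.
The state is a dict: "time": time; "qpos": joint angles; "qvel": joint speeds; "joint_efforts": joint torques, N m; "tool_pos": TCP position; "tool_rot": TCP orientation; "contact_force": force on the tool from outside, world axes, zero at the start; "torque": the same for the moment, N m; "opening": finger opening in m.
Only numpy, scipy, OpenCV 4.12 (cv2) and the standard library are available. Lean on these libraries where they do the work, as an engineer would, in place of code of your own. Each camera call takes 0.05 s, during which the arm holds its last target. There are 200 camera calls.

## Task

The clear storage box on the cutting mat has its lid laid on, but its four hinged clips still stand up. Fold each clip outwards and press it down until its hook snaps under the box's rim, working from a corner to the opposite corner and only then the other two, so that the gasket is drawn down evenly. Press no harder than the plastic bears and leave the things around the box alone.

Things in the scene. Friction and masses are not known exactly. Their poses are not given: they have to be found in the camera images.
- mat_centre (a point): centre of the top face of the dark cutting mat (280 x 400 x 3 mm; y along its 400 mm side, z up). A drawing pad lies centred on it and the clear storage box (134 mm along x, 204 mm along y) stands centred on the pad, square with the mat: this gives the box's middle and heading but NOT its height, as the pad's thickness P is somewhere from 6 to 28 mm. Box rim at z = P + 78 mm
- lid (a joint): white lid, 138 x 208 mm, on a soft gasket. Over the mat's top face (z, P = pad thickness): lid top P + 85.5 mm, flat raised middle panel (54 x 180 mm) P + 87, clip hinges P + 89.5; nothing else stands up from it. Value in m: 0 resting free, about -0.0013 clamped by the clips; yields 2 to 3 mm to a push, then is hard
- clip_fl (a joint): front left lid clip, hinge at x = -45, y = +68 mm in the mat point's axes (front = -x, robot side), hinge axis along y. All four are alike: grey plastic, L-shaped, 36 mm wide along y, an arm 5 mm thick reaching 30 mm from its hinge, then a flap with an inward hook. Value in rad: 0 shut (arm level, pointing outwards over the lid's edge), 1.57 straight up, more leans in over the lid (stop 2.2)
- clip_fr (a joint): front right lid clip, hinge at x = -45, y = -68 mm in the mat point's axes; shape and values as clip_fl. The hinges are lightly stiff: a clip stays where it is left, and folds outwards easily, pushed from the lid's middle, down to about 0.26 rad, where its hook meets the rounded rim
- clip_br (a joint): back right lid clip, hinge at x = +45, y = -68 mm in the mat point's axes; shape and values as clip_fl. From about 0.26 rad it takes some 10 N straight down on the outer half of the arm (18 to 28 mm from the hinge) to drive the hook past the rim; it then snaps to 0 with a sudden drop of force. Short of that it springs back
- clip_bl (a joint): back left lid clip, hinge at x = +45, y = +68 mm in the mat point's axes; shape and values as clip_fl. The plastic of the clips and the lid cracks when pushed with more than 30 N
- vitamin_jar: bystander, not to be disturbed: amber jar with a white cap, 52 mm across, 75 mm tall, on the mat beside the box; origin at the centre of its underside
- glue_stick: bystander, not to be disturbed: white glue stick, 28 mm across, 85 mm tall, on the mat beside the box; origin at the centre of its underside
- tape_roll: bystander, not to be disturbed: roll of brown parcel tape lying flat, 90 mm across, 48 mm tall, on the mat beside the box; origin at the centre of its underside
- carton: bystander, not to be disturbed: small white and blue carton, 55 x 30 x 70 mm, upright on the mat beside the box; origin at the centre of its underside
- mug: bystander, not to be disturbed: white mug, 80 mm across, 92 mm tall, on the desk to the right of the mat; origin at the centre of its underside
- stapler: bystander, not to be disturbed: black stapler, 140 mm long, 55 mm tall, on the desk to the left; origin at the centre of its underside

How it is judged:
By the outcome, as a careful person would: the job done as asked, in the order asked, and still so for the second after the job is handed in, with the robot touching nothing.
It also fails if it takes over 58 s, if anything falls off the work surface, if the arm or the gripper's body presses on something with over 40 N, if the wrist force passes 120 N, or if a joint passes its speed limit or range.

## Working session

There is one attempt and no reset: what is moved stays moved. The work goes in short steps, Python scripts to look and compute and a tool call to move; the robot and the scene stay as the last step left them, time stands still between calls to the robot, and variables do not carry over. Pictures are saved under pics/ and viewed, on a budget of 10 in all, crops included, one or two more only if the job needs it, and the job is handed in when it is done.

Besides the shell and the picture viewer there is one more tool, called by a JSON object that holds its "op" and its "data", one argument or row to a line. apply_moves: Moves the arm, as the interface text tells. Its arguments: {"type":"object","properties":{"rows":{"type":"array"},"gripper":{"type":"number"},"newtons":{"type":"number"}},"required":["rows"]}

```bash
mkdir -p pics; ls
python3 - <<'E'
from cell import robot
import cv2,numpy as np
s=robot.observe();print(s)
for n in("scene","side"):
    c=robot.read_camera(n);cv2.imwrite(f"pics/{n}0.png",c["frame"]);print(n,c["mtx"],c["distortion"],c["R"],c["t"])
c=robot.read_camera("wrist");print(c["mtx"],c["T_tool_cam"])
a=[cv2.imread(f"pics/{n}0.png") for n in("scene","side")]
E
```

```text
pics
{'time': 0.0, 'qpos': array([ 1.03000040e+00,  3.42751050e-01,  1.52504912e+00,  2.01376346e-05,
        1.27535961e+00, -1.46012422e-01]), 'qvel': array([ 0.00036311, -0.00077026, -0.00073849,  0.00029727, -0.00092678,
        0.00210429]), 'joint_efforts': array([-3.25247474e-04, -4.31252003e+01, -2.44217402e+01,  7.16893421e-02,
        5.61510539e-02, -1.57065870e-04]), 'tool_pos': array([0.20165625, 0.48422224, 0.18971909]), 'tool_rot': array([-3.14004500e+00, -2.47059673e-04,  2.74680308e+00]), 'contact_force': array([ 0.84029706, -0.19084749, -0.09134379]), 'torque': array([-0.04018129, -0.00968718,  0.02156034]), 'opening': 0.09178745620415348}
scene [[457.23525733   0.         313.03551858]
 [  0.         457.23525733 205.46200959]
 [  0.           0.           1.        ]] [-0.07253073  0.          0.          0.          0.        ] [[-0.02301031  0.99972531  0.0044537 ]
 [ 0.77340652  0.02062374 -0.63357479]
 [-0.6334926  -0.01113423 -0.77366863]] [-0.01978546 -0.39949336  1.81828597]
side [[460.77638805   0.         316.29905267]
 [  0.         460.77638805 194.99218829]
 [  0.           0.           1.        ]] [0.04477022 0.         0.         0.         0.        ] [[-0.90367867 -0.42761683  0.0225546 ]
 [-0.30004047  0.59473383 -0.74583335]
 [ 0.30551691 -0.68076098 -0.66575063]] [0.52666835 0.23159014 1.45182386]
[[312.14028149   0.         319.21652798]
 [  0.         312.14028149 195.21970388]
 [  0.           0.           1.        ]] [[-3.87526881e-04 -9.54860248e-01 -2.97055141e-01  8.03838865e-02]
 [ 9.99999912e-01 -4.18142891e-04  3.95252466e-05 -6.82223735e-04]
 [-1.61952582e-04 -2.97055099e-01  9.54860326e-01 -1.95270005e-01]
 [ 0.00000000e+00  0.00000000e+00  0.00000000e+00  1.00000000e+00]]
```

View pics/scene0.png

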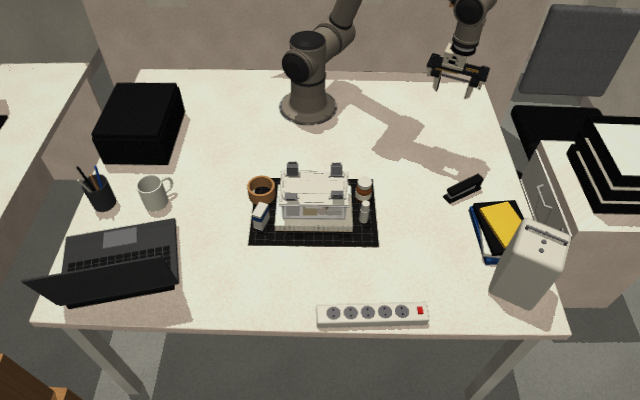

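View pics/side0.png

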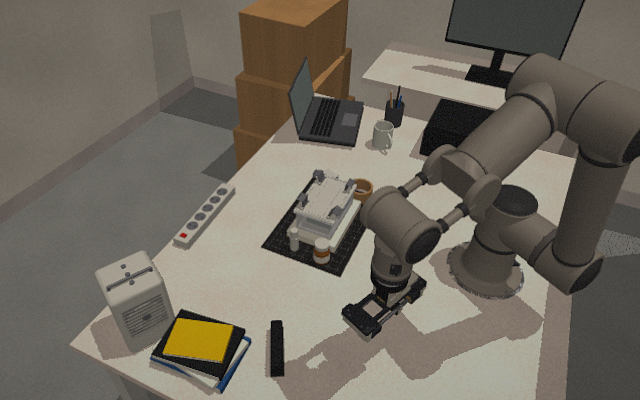

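The scene picture shows the mat at roughly (249–378, 178–246), with the box centred on it. All four clips stand up. The carton and tape are on the image left (-y), and the jar and glue stick are on the right. Next I'll locate the mat.

```bash
cat > h.py <<'E'
import cv2,numpy as np
from scipy.spatial.transform import Rotation as Ro
def rays(c,px,s=None):
    n=cv2.undistortPoints(np.array(px,float).reshape(-1,1,2),np.array(c["mtx"]),np.array(c["distortion"])).reshape(-1,2)
    d=np.c_[n,np.ones(len(n))]
    if s is None:
        R=np.array(c["R"]);return -R.T@np.array(c["t"]),d@R
    T=np.array(c["T_tool_cam"]);R=Ro.from_euler('xyz',s["tool_rot"]).as_matrix()
    return R@T[:3,3]+s["tool_pos"],d@(R@T[:3,:3]).T
def plane(o,d,z): return o+d*((z-o[2])/d[:,2])[:,None]
def proj(c,P,s=None):
    P=np.array(P,float)
    if s is None: R=np.array(c["R"]);t=np.array(c["t"])
    else:
        T=np.array(c["T_tool_cam"]);Rt=Ro.from_euler('xyz',s["tool_rot"]).as_matrix()
        R=(Rt@T[:3,:3]).T;t=-R@(Rt@T[:3,3]+s["tool_pos"])
    return cv2.projectPoints(P,cv2.Rodrigues(R)[0],t,np.array(c["mtx"]),np.array(c["distortion"]))[0].reshape(-1,2)
E
python3 - <<'E'
from cell import robot
from h import *
for n,roi in(("scene",(235,170,395,255)),("side",(255,165,380,280))):
    c=robot.read_camera(n);x0,y0,x1,y1=roi
    m=(c["frame"][y0:y1,x0:x1].max(2)<75).astype(np.uint8)
    cs=cv2.findContours(m,0,2)[0];k=max(cs,key=cv2.contourArea)+[x0,y0]
    P=plane(*rays(c,k.reshape(-1,2)),.003)
    print(n,cv2.minAreaRect((P[:,:2]*1000).astype(np.float32)), cv2.boundingRect(k))
E
```

```text
scene ((537.5762329101562, 34.09257507324219), (277.8933410644531, 396.5761413574219), 0.5630421042442322) (248, 178, 131, 69)
side ((522.8174438476562, 80.52565002441406), (381.8556823730469, 369.0015563964844), 19.48095703125) (261, 199, 119, 81)
```

{"op": "apply_moves", "data": {
  "rows": [
    {"xyz":[0,0,-45],"turn":-0.135},
    {"xyz":[0,0,-45],"turn":-0.135},
    {"xyz":[0,0,-40],"turn":-0.135},
    {"xyz":[0,0,0],"turn":0}
  ],
  "gripper": 0
}}

```text
time: 0.75
tool_pos: [0.2026, 0.4857, 0.3236]
tool_rot: [3.136, 0.003, -3.131]
contact_force: [0.4, 1.0, -0.9]
opening: 0.0565
```

{"op": "apply_moves", "data": {
  "rows": [
    {"xyz":[-32,-45,0],"turn":0},
    {"xyz":[-32,-45,0],"turn":0},
    {"xyz":[-32,-45,0],"turn":0},
    {"xyz":[-32,-45,0],"turn":0},
    {"xyz":[-32,-45,0],"turn":0},
    {"xyz":[-32,-45,0],"turn":0},
    {"xyz":[-32,-45,0],"turn":0},
    {"xyz":[-32,-45,0],"turn":0},
    {"xyz":[-32,-45,0],"turn":0},
    {"xyz":[-20,-45,0],"turn":0}
  ]
}}

```text
time: 2.0
tool_pos: [0.515, 0.0361, 0.3186]
tool_rot: [3.141, -0.003, -3.133]
contact_force: [0.2, 0.8, 0.6]
opening: 0.0003
```

{"op": "apply_moves", "data": {
  "rows": [
    {"xyz":[0,0,0],"turn":0},
    {"xyz":[0,0,0],"turn":0}
  ]
}}

```text
time: 2.25
tool_pos: [0.5139, 0.0382, 0.3195]
tool_rot: [3.141, -0.002, -3.132]
contact_force: [0.3, 0.1, 0.7]
opening: 0.0006
```

Run:
```python
from cell import robot
from h import *
s=robot.observe();c=robot.read_camera("wrist");print(s["tool_pos"],s["tool_rot"],s["time"],c["distortion"])
cv2.imwrite("pics/w1.png",c["frame"])
```

```text
[0.51388134 0.03823215 0.31945052] [ 3.14083686e+00 -1.95611902e-03 -3.13238561e+00] 2.25 [-0.04336132  0.          0.          0.          0.        ]
```

View pics/w1.png

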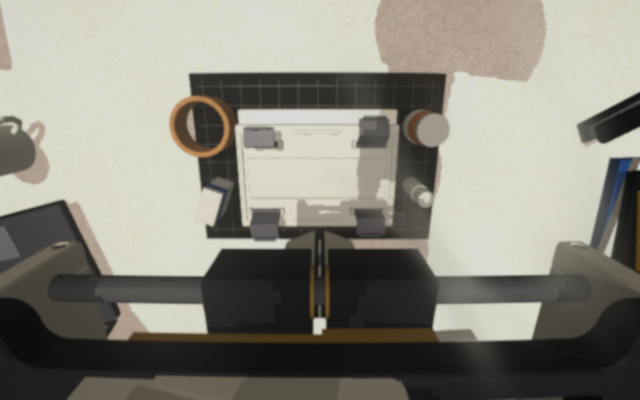

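The wrist view shows the mat corners at about (192,73), (446,73), (433,238) and (208,238). The clips are at (260,137), (374,130), (265,222) and (370,222), and the up direction in the image is towards the robot. I'll refine the mat estimate and look closer.

Run:
```python
from cell import robot
from h import *
s=robot.observe();c=robot.read_camera("wrist");f=c["frame"]
m=(f[60:244,180:460].max(2)<90).astype(np.uint8);m[:, :]=m
k=max(cv2.findContours(m,0,2)[0],key=cv2.contourArea)+[180,60]
P=plane(*rays(c,k.reshape(-1,2),s),.003)*1000
print(cv2.minAreaRect(P[:,:2].astype(np.float32)))
o=rays(c,[[192,73],[446,73],[433,238],[208,238]],s);Q=plane(*o,.003);print(Q.round(4),Q.mean(0))
cc=np.array([.5375,.034]);
im=cv2.resize(f[60:250,180:460],None,fx=2.8,fy=2.8,interpolation=cv2.INTER_CUBIC)
th=.0098;R=np.array([[np.cos(th),-np.sin(th)],[np.sin(th),np.cos(th)]])
for Pz,col in((.006,(0,0,255)),(.017,(0,255,0)),(.028,(255,0,0))):
    L=np.array([[-69,-104],[69,-104],[69,104],[-69,104]])/1000@R.T+cc
    px=proj(c,np.c_[L,np.full(4,.003+.0855+Pz)],s)
    cv2.polylines(im,[((px-[180,60])*2.8).astype(int)],True,col,1)
cv2.imwrite("pics/w2.png",im)
```

```text
((538.2352294921875, 35.069244384765625), (288.2688903808594, 396.9954528808594), 0.5877425074577332)
[[ 0.3955 -0.1604  0.003 ]
 [ 0.3915  0.2337  0.003 ]
 [ 0.6709  0.2454  0.003 ]
 [ 0.6749 -0.161   0.003 ]] [0.53319703 0.03940981 0.003     ]
```

View pics/w2.png

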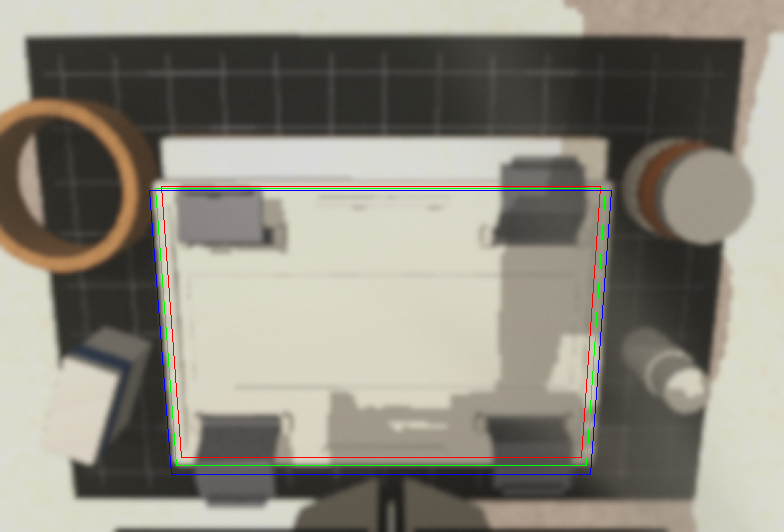

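Run:
```python
from cell import robot
from h import *
s=robot.observe();c=robot.read_camera("wrist")
f=lambda p:np.array(p)/2.8+[180,60]
px=f([[154,181],[610,181],[400,274],[400,386]])
for P in(.012,.016,.02,.024,.028):
    a=plane(*rays(c,px[:2],s),.0885+P);b=plane(*rays(c,px[2:],s),.09+P)
    print(P,'W',a[1,1]-a[0,1],'cy',a[:,1].mean(),'frontx+69',a[:,0].mean()+.069,'panelW',b[1,0]-b[0,0],'cx',b[:,0].mean())
# scene: lid back corners by eye later
```

```text
0.012 W 0.21287993354358933 cy 0.034151033925368515 frontx+69 0.5346477640808664 panelW 0.05619221273707642 cx 0.5374340294505539
0.016 W 0.21082811251931066 cy 0.034181478929054265 frontx+69 0.5343363130855454 panelW 0.055648645289278154 cx 0.5364270343462949
0.02 W 0.208776291495032 cy 0.034211923932740015 frontx+69 0.5340248620902244 panelW 0.05510507784148011 cx 0.5354200392420361
0.024 W 0.20672447047075332 cy 0.034242368936425766 frontx+69 0.5337134110949033 panelW 0.054561510393681845 cx 0.5344130441377771
0.028 W 0.20467264944647462 cy 0.0342728139401115 frontx+69 0.5334019600995823 panelW 0.05401794294588369 cx 0.5334060490335184
```

{"op": "apply_moves", "data": {
  "rows": [
    {"xyz":[-11,32,0],"turn":0},
    {"xyz":[-10,32,0],"turn":0},
    {"xyz":[0,0,50],"turn":0},
    {"xyz":[0,0,50],"turn":0},
    {"xyz":[0,0,50],"turn":0},
    {"xyz":[0,0,35],"turn":0},
    {"xyz":[0,0,0],"turn":0},
    {"xyz":[0,0,0],"turn":0}
  ]
}}

```text
time: 3.4
tool_pos: [0.5357, 0.1027, 0.1372]
tool_rot: [3.141, 0.003, -3.13]
contact_force: [-0.1, -0.1, -0.0]
opening: 0.0004
```

{"op": "apply_moves", "data": {
  "rows": [
    {"xyz":[0,0,7],"turn":0},
    {"xyz":[0,0,7],"turn":0},
    {"xyz":[0,0,2],"turn":0},
    {"xyz":[0,0,1],"turn":0},
    {"xyz":[0,0,1],"turn":0}
  ]
}}

```text
time: 4.03
tool_pos: [0.535, 0.102, 0.1175]
tool_rot: [3.141, 0.0, -3.131]
contact_force: [-0.2, 0.4, 0.2]
opening: 0.0003
```

{"op": "apply_moves", "data": {
  "rows": [
    {"xyz":[0,0,1],"turn":0},
    {"xyz":[0,0,1],"turn":0}
  ]
}}

```text
time: 4.28
tool_pos: [0.5349, 0.102, 0.1154]
tool_rot: [3.141, 0.0, -3.131]
contact_force: [-0.3, -0.5, -0.1]
opening: 0.0002
```

{"op": "apply_moves", "data": {
  "rows": [
    {"xyz":[0,0,1],"turn":0},
    {"xyz":[0,0,1],"turn":0}
  ]
}}

```text
time: 4.53
tool_pos: [0.5348, 0.102, 0.1134]
tool_rot: [3.142, 0.0, -3.131]
contact_force: [-0.3, 0.2, -0.7]
opening: 0.0007
```

{"op": "apply_moves", "data": {
  "rows": [
    {"xyz":[0,0,1],"turn":0},
    {"xyz":[0,0,0],"turn":0}
  ]
}}

```text
time: 4.78
tool_pos: [0.5348, 0.102, 0.1123]
tool_rot: [3.142, -0.0, -3.131]
contact_force: [-0.2, 0.1, -0.7]
opening: 0.0005
```

{"op": "apply_moves", "data": {
  "rows": [
    {"xyz":[0,0,1],"turn":0},
    {"xyz":[0,0,0],"turn":0}
  ]
}}

```text
time: 5.03
tool_pos: [0.5348, 0.102, 0.1114]
tool_rot: [3.142, -0.0, -3.131]
contact_force: [-0.3, 0.4, 0.2]
opening: 0.0003
```

{"op": "apply_moves", "data": {
  "rows": [
    {"xyz":[0,0,1],"turn":0},
    {"xyz":[0,0,0],"turn":0}
  ]
}}

```text
time: 5.28
tool_pos: [0.5348, 0.102, 0.1103]
tool_rot: [3.142, -0.0, -3.131]
contact_force: [0.1, -0.5, -0.1]
opening: 0.0004
```

{"op": "apply_moves", "data": {
  "rows": [
    {"xyz":[0,0,1],"turn":0},
    {"xyz":[0,0,0],"turn":0}
  ]
}}

```text
time: 5.52
tool_pos: [0.5348, 0.102, 0.1093]
tool_rot: [3.141, -0.0, -3.131]
contact_force: [0.2, -0.4, -0.5]
opening: 0.0005
```

{"op": "apply_moves", "data": {
  "rows": [
    {"xyz":[0,0,0.5],"turn":0},
    {"xyz":[0,0,0],"turn":0}
  ]
}}

```text
time: 5.78
tool_pos: [0.5348, 0.102, 0.1089]
tool_rot: [3.142, -0.0, -3.131]
contact_force: [0.9, -0.1, 0.3]
opening: 0.0005
```

{"op": "apply_moves", "data": {
  "rows": [
    {"xyz":[0,0,1],"turn":0},
    {"xyz":[0,0,0],"turn":0}
  ]
}}

```text
time: 6.02
tool_pos: [0.5348, 0.102, 0.1078]
tool_rot: [3.142, -0.0, -3.131]
contact_force: [0.2, 0.6, 0.9]
opening: 0.0003
```

{"op": "apply_moves", "data": {
  "rows": [
    {"xyz":[0,0,1],"turn":0},
    {"xyz":[0,0,0],"turn":0}
  ]
}}

```text
time: 6.28
tool_pos: [0.5348, 0.102, 0.1068]
tool_rot: [3.142, -0.0, -3.131]
contact_force: [1.4, -0.4, 0.8]
opening: 0.0003
```

{"op": "apply_moves", "data": {
  "rows": [
    {"xyz":[0,0,1],"turn":0},
    {"xyz":[0,0,0],"turn":0}
  ]
}}

```text
time: 6.52
tool_pos: [0.5348, 0.102, 0.1058]
tool_rot: [3.142, -0.0, -3.131]
contact_force: [-0.5, -0.4, 0.4]
opening: 0.0005
```

{"op": "apply_moves", "data": {
  "rows": [
    {"xyz":[0,0,1],"turn":0},
    {"xyz":[0,0,0],"turn":0}
  ]
}}

```text
time: 6.78
tool_pos: [0.5348, 0.102, 0.1048]
tool_rot: [3.142, -0.0, -3.131]
contact_force: [-0.2, 0.7, -0.3]
opening: 0.0006
```

{"op": "apply_moves", "data": {
  "rows": [
    {"xyz":[0,0,1],"turn":0},
    {"xyz":[0,0,0],"turn":0}
  ]
}}

```text
time: 7.02
tool_pos: [0.5348, 0.102, 0.1039]
tool_rot: [3.142, -0.0, -3.131]
contact_force: [0.1, 0.3, -0.0]
opening: 0.0004
```

{"op": "apply_moves", "data": {
  "rows": [
    {"xyz":[0,0,1],"turn":0},
    {"xyz":[0,0,0],"turn":0}
  ]
}}

```text
time: 7.28
tool_pos: [0.5348, 0.102, 0.1028]
tool_rot: [3.142, -0.0, -3.131]
contact_force: [0.9, -0.2, 0.1]
opening: 0.0005
```

{"op": "apply_moves", "data": {
  "rows": [
    {"xyz":[0,0,1],"turn":0},
    {"xyz":[0,0,0],"turn":0}
  ]
}}

```text
time: 7.52
tool_pos: [0.5348, 0.102, 0.1018]
tool_rot: [3.141, -0.0, -3.131]
contact_force: [-0.7, -0.0, 0.5]
opening: 0.0006
```

{"op": "apply_moves", "data": {
  "rows": [
    {"xyz":[0,0,1],"turn":0},
    {"xyz":[0,0,0],"turn":0}
  ]
}}

```text
time: 7.78
tool_pos: [0.5348, 0.102, 0.1008]
tool_rot: [3.142, -0.0, -3.131]
contact_force: [0.4, -0.5, -0.3]
opening: 0.0002
```

{"op": "apply_moves", "data": {
  "rows": [
    {"xyz":[0,0,1],"turn":0},
    {"xyz":[0,0,0],"turn":0}
  ]
}}

```text
time: 8.02
tool_pos: [0.5348, 0.102, 0.0998]
tool_rot: [3.142, -0.0, -3.131]
contact_force: [0.5, 0.3, -0.4]
opening: 0.0002
```

Run:
```python
from cell import robot
from h import *
a=robot.read_camera("scene")["frame"][140:260,235:395];b=robot.read_camera("side")["frame"][150:270,260:420]
cv2.imwrite("pics/s3.png",np.hstack([cv2.resize(x,(400,300),interpolation=2) for x in(a,b)]))
```

```text
(no output)
```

View pics/s3.png

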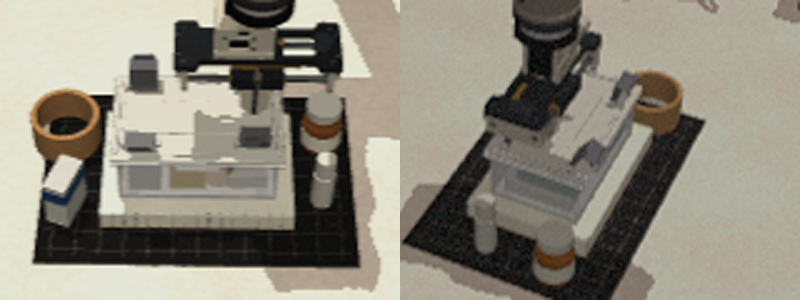

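The picture shows the fingertips just above the lid and still clear of it. The lid's back edge is near row 160 of the left half. I'll triangulate the height.

Run:
```python
from cell import robot
from h import *
c=robot.read_camera("scene");th=.0098
R=np.array([[np.cos(th),-np.sin(th)],[np.sin(th),np.cos(th)]]);C=np.array([.536,.034])
f=c["frame"];im=cv2.resize(f[150:240,260:360],None,fx=8,fy=6.6,interpolation=cv2.INTER_CUBIC)
def line(pts,z,col):
    L=np.array(pts)/1000@R.T+C
    px=proj(c,np.c_[L,np.full(len(L),z)]);cv2.polylines(im,[((px+.5-[260,150])*[8,6.6]).astype(int)],True,col,1)
    return px
B=[[-69,-104],[69,-104],[69,104],[-69,104]]
for P,col in((.006,(0,0,255)),(.014,(0,255,0)),(.022,(255,0,0))):
    print(P,line(B,.0885+P,col).round(1).tolist())
cv2.imwrite("pics/s4.png",im)
```

```text
0.006 [[281.3, 174.3], [278.6, 208.1], [348.4, 209.0], [346.8, 175.1]]
0.014 [[281.1, 172.6], [278.5, 206.4], [348.6, 207.3], [347.0, 173.4]]
0.022 [[281.0, 170.8], [278.3, 204.7], [348.8, 205.6], [347.2, 171.7]]
```

View pics/s4.png

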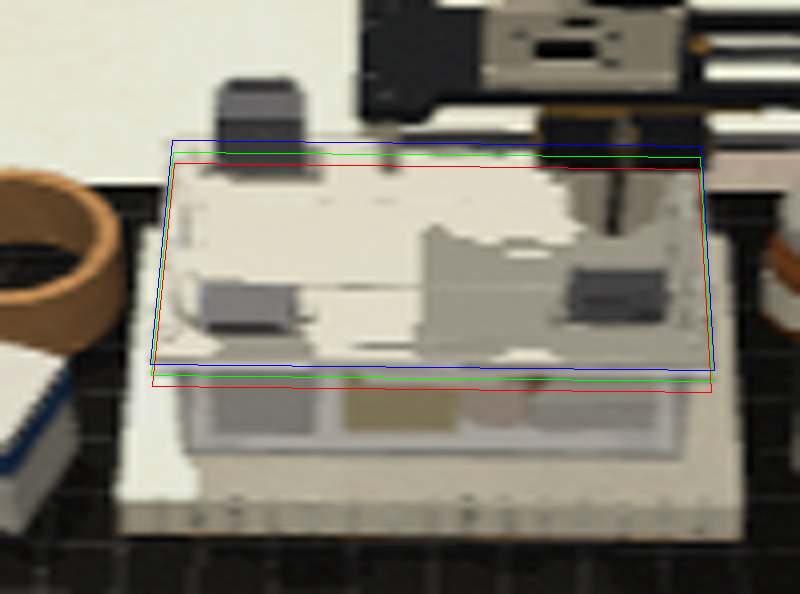

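Run:
```python
from cell import robot
from h import *
s=robot.observe();print(s["tool_pos"],s["contact_force"])
c=robot.read_camera("scene");x,y,z=s["tool_pos"]
for d in(0,.012,.02):
    for dx in(-.01,0,.01):print('scene',d,dx,((proj(c,[[x+dx,y,z+d]])[0]+.5-[260,150])*[8,6.6]).round(0))
c2=robot.read_camera("side")
f=c2["frame"];X0,Y0=290,155
im=cv2.resize(f[Y0:Y0+90,X0:X0+80],None,fx=6.5,fy=6.5,interpolation=cv2.INTER_CUBIC)
def mk(P,col): 
    p=((proj(c2,[P])[0]+.5-[X0,Y0])*6.5).astype(int);cv2.circle(im,tuple(map(int,p)),3,col,-1)
for dy in(-.019,.019):
  for dx in(-.0095,.0095):mk([x+dx,y+dy,z],(0,0,255));mk([x+dx,y+dy,z+.012],(255,0,0))
cv2.imwrite("pics/s5.png",im)
```

```text
[0.53486032 0.10202796 0.0999498 ] [0.37243407 0.39939923 0.8783045 ]
scene 0 -0.01 [612. 252.]
scene 0 0 [612. 268.]
scene 0 0.01 [612. 284.]
scene 0.012 -0.01 [613. 235.]
scene 0.012 0 [613. 251.]
scene 0.012 0.01 [614. 267.]
scene 0.02 -0.01 [614. 223.]
scene 0.02 0 [614. 239.]
scene 0.02 0.01 [614. 256.]
```

View pics/s5.png

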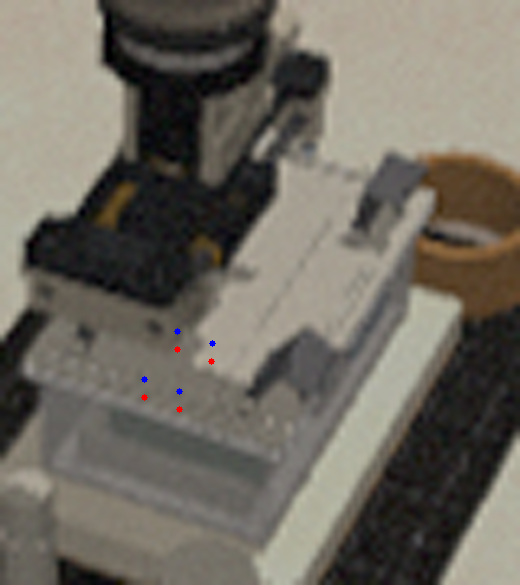

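Run:
```python
from cell import robot
from h import *
s=robot.observe();c=robot.read_camera("wrist");f=c["frame"].copy()
x,y,z=s["tool_pos"]
for d,col in((0,(0,0,255)),(.012,(255,0,0)),(.03,(0,255,0))):
  for dx in(-.0095,.0095):
    for dy in(-.019,.019):
      p=proj(c,[[x+dx,y+dy,z+d]],s)[0];cv2.circle(f,(int(p[0]),int(p[1])),2,col,-1)
cv2.imwrite("pics/w6.png",f)
```

```text
(no output)
```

View pics/w6.png

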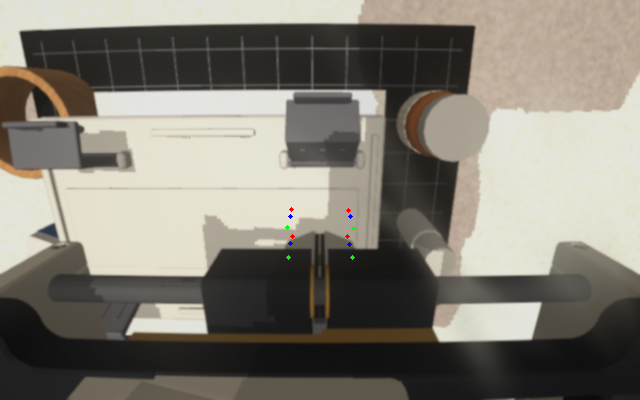

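Run:
```python
from cell import robot
from h import *
s=robot.observe();c=robot.read_camera("wrist")
px=[[44,117],[384,117],[200,117],[200,188],[283,160],[365,160]]
for z in(.09,.10,.11,.12,.13):
    a=plane(*rays(c,px,s),z);print(z,'W',a[1,1]-a[0,1],'panel-front',a[3,0]-a[2,0],'cx',a[2,0]+.069,a[3,0]+.027,'cy',a[:2,1].mean(),'clip',a[4:].round(4).tolist())
```

```text
0.09 W 0.22404274384221862 panel-front 0.04762379894729074 cx 0.5350397788353125 0.5406635777826033 cy 0.030175000852677027 clip [[0.4937, 0.0768, 0.09], [0.4932, 0.1314, 0.09]]
0.1 W 0.21312513739470057 panel-front 0.04530309047208825 cx 0.5344622953109546 0.5377653857830428 cy 0.03360378664461373 clip [[0.4918, 0.078, 0.1], [0.4913, 0.1299, 0.1]]
0.11 W 0.20220753094718252 panel-front 0.04298238199688592 cx 0.5338848117865964 0.5348671937834824 cy 0.037032572436550414 clip [[0.4899, 0.0791, 0.11], [0.4894, 0.1284, 0.11]]
0.12 W 0.19128992449966448 panel-front 0.04066167352168343 cx 0.5333073282622384 0.5319690017839218 cy 0.040461358228487114 clip [[0.488, 0.0803, 0.12], [0.4875, 0.1269, 0.12]]
0.13 W 0.18037231805214643 panel-front 0.03834096504648099 cx 0.5327298447378803 0.5290708097843613 cy 0.043890144020423814 clip [[0.486, 0.0814, 0.13], [0.4856, 0.1254, 0.13]]
```

{"op": "apply_moves", "data": {
  "rows": [
    {"xyz":[0,0,1],"turn":0},
    {"xyz":[0,0,1],"turn":0},
    {"xyz":[0,0,0],"turn":0}
  ]
}}

```text
time: 8.75
tool_pos: [0.5348, 0.102, 0.0978]
tool_rot: [3.142, -0.0, -3.131]
contact_force: [0.2, -0.3, 0.5]
opening: 0.0003
```

{"op": "apply_moves", "data": {
  "rows": [
    {"xyz":[0,0,1],"turn":0},
    {"xyz":[0,0,1],"turn":0},
    {"xyz":[0,0,0],"turn":0}
  ]
}}

```text
time: 9.12
tool_pos: [0.5348, 0.102, 0.0958]
tool_rot: [3.142, -0.0, -3.131]
contact_force: [0.3, -0.0, 0.7]
opening: 0.0007
```

{"op": "apply_moves", "data": {
  "rows": [
    {"xyz":[0,0,1],"turn":0},
    {"xyz":[0,0,1],"turn":0},
    {"xyz":[0,0,0],"turn":0}
  ]
}}

```text
time: 9.5
tool_pos: [0.5348, 0.102, 0.0938]
tool_rot: [3.142, -0.0, -3.131]
contact_force: [-0.2, 0.3, -0.6]
opening: 0.0004
```

{"op": "apply_moves", "data": {
  "rows": [
    {"xyz":[0,0,1],"turn":0},
    {"xyz":[0,0,0],"turn":0}
  ]
}}

```text
time: 9.75
tool_pos: [0.5348, 0.102, 0.0928]
tool_rot: [3.142, -0.0, -3.131]
contact_force: [-0.1, -0.7, 0.8]
opening: 0.0001
```

{"op": "apply_moves", "data": {
  "rows": [
    {"xyz":[0,0,1],"turn":0},
    {"xyz":[0,0,1],"turn":0},
    {"xyz":[0,0,1],"turn":0}
  ]
}}

```text
time: 10.12
tool_pos: [0.5348, 0.102, 0.0899]
tool_rot: [3.142, -0.0, -3.131]
contact_force: [-0.1, -0.2, 0.0]
opening: 0.0006
```

Run:
```python
from cell import robot
from h import *
s=robot.observe();print(s["tool_pos"],s["contact_force"])
f=robot.read_camera("scene")["frame"]
w=robot.read_camera("wrist")["frame"]
a=cv2.resize(f[155:200,315:365],(450,405),interpolation=2);b=cv2.resize(w[180:260,270:370],(340,405),interpolation=2)
cv2.imwrite("pics/s7.png",np.hstack([a,b]))
```

```text
[0.5348122  0.10201191 0.08985509] [-0.06704936 -0.15152781  0.02683628]
```

View pics/s7.png

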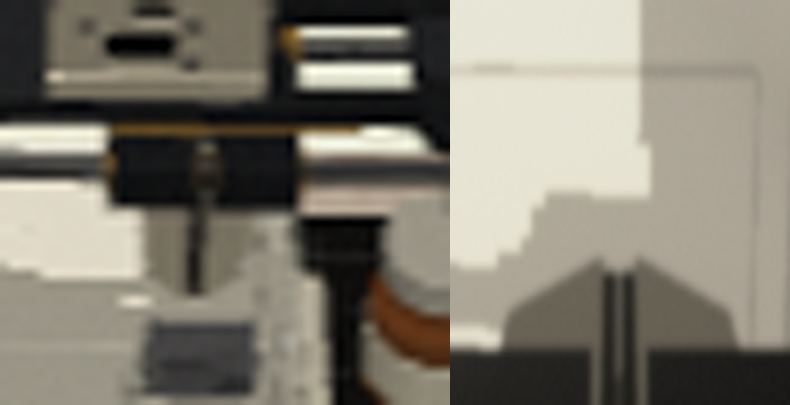

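The finger ends are tapered, and both views put them about 30 mm above the reported TCP with the gripper shut. I'll keep descending by feel.

{"op": "apply_moves", "data": {
  "rows": [
    {"xyz":[0,0,2],"turn":0},
    {"xyz":[0,0,1],"turn":0},
    {"xyz":[0,0,1],"turn":0},
    {"xyz":[0,0,1],"turn":0}
  ]
}}

```text
time: 10.72
tool_pos: [0.5349, 0.102, 0.0849]
tool_rot: [3.142, 0.0, -3.131]
contact_force: [0.4, -0.5, -0.2]
opening: 0.0004
```

{"op": "apply_moves", "data": {
  "rows": [
    {"xyz":[0,0,1],"turn":0},
    {"xyz":[0,0,1],"turn":0}
  ]
}}

```text
time: 10.98
tool_pos: [0.5348, 0.1021, 0.0829]
tool_rot: [3.141, 0.0, -3.131]
contact_force: [-0.4, -0.5, 0.1]
opening: 0.0006
```

{"op": "apply_moves", "data": {
  "rows": [
    {"xyz":[0,0,1],"turn":0},
    {"xyz":[0,0,1],"turn":0}
  ]
}}

```text
time: 11.22
tool_pos: [0.5348, 0.102, 0.0808]
tool_rot: [3.142, 0.0, -3.131]
contact_force: [0.2, -0.4, 0.4]
opening: 0.0003
```

{"op": "apply_moves", "data": {
  "rows": [
    {"xyz":[0,0,1],"turn":0},
    {"xyz":[0,0,0],"turn":0}
  ]
}}

```text
time: 11.48
tool_pos: [0.5349, 0.1021, 0.0802]
tool_rot: [3.142, 0.0, -3.131]
contact_force: [-1.4, -0.4, 3.2]
opening: -0.0001
```

{"op": "apply_moves", "data": {
  "rows": [
    {"xyz":[0,0,1],"turn":0},
    {"xyz":[0,0,0],"turn":0}
  ]
}}

```text
time: 11.72
tool_pos: [0.5349, 0.102, 0.0797]
tool_rot: [3.141, 0.001, -3.131]
contact_force: [-2.1, 0.0, 7.4]
opening: 0.0001
```

Contact is at TCP z ≈ 0.081 on the panel, and the arm is compliant at about 8 N/mm. I'll work relative to that height, so the hinge is at TCP ≈ 0.083. Next is folding front-left.

{"op": "apply_moves", "data": {
  "rows": [
    {"xyz":[0,1,-12],"turn":0},
    {"xyz":[0,0,-12],"turn":0},
    {"xyz":[10,0,0],"turn":0},
    {"xyz":[10,0,0],"turn":0},
    {"xyz":[8,0,0],"turn":0},
    {"xyz":[8,0,0],"turn":0},
    {"xyz":[7,0,0],"turn":0}
  ]
}}

```text
time: 12.6
tool_pos: [0.4912, 0.1026, 0.1029]
tool_rot: [3.142, -0.0, -3.131]
contact_force: [0.0, 0.1, 0.0]
opening: 0.0003
```

{"op": "apply_moves", "data": {
  "rows": [
    {"xyz":[7,0,0],"turn":0},
    {"xyz":[7,0,0],"turn":0},
    {"xyz":[2,0,3],"turn":0},
    {"xyz":[2,0,3],"turn":0},
    {"xyz":[1,0,2],"turn":0}
  ]
}}

```text
time: 13.22
tool_pos: [0.4726, 0.1024, 0.0946]
tool_rot: [3.142, -0.0, -3.131]
contact_force: [-0.5, -0.7, -0.8]
opening: 0.0005
```

{"op": "apply_moves", "data": {
  "rows": [
    {"xyz":[0,0,1],"turn":0},
    {"xyz":[0,0,1],"turn":0},
    {"xyz":[0,0,0],"turn":0}
  ]
}}

```text
time: 13.6
tool_pos: [0.4729, 0.1024, 0.0929]
tool_rot: [3.142, 0.0, -3.131]
contact_force: [-0.8, -0.2, -0.2]
opening: 0.0005
```

{"op": "apply_moves", "data": {
  "rows": [
    {"xyz":[0,0,1],"turn":0},
    {"xyz":[0,0,0],"turn":0}
  ]
}}

```text
time: 13.85
tool_pos: [0.4728, 0.1024, 0.0919]
tool_rot: [3.141, 0.0, -3.131]
contact_force: [-0.4, 0.2, 0.3]
opening: 0.0005
```

{"op": "apply_moves", "data": {
  "rows": [
    {"xyz":[0,0,1],"turn":0},
    {"xyz":[0,0,0],"turn":0}
  ]
}}

```text
time: 14.1
tool_pos: [0.4729, 0.1024, 0.0912]
tool_rot: [3.142, 0.0, -3.131]
contact_force: [-0.7, 0.1, 4.4]
opening: 0.0002
```

{"op": "apply_moves", "data": {
  "rows": [
    {"xyz":[0,0,1],"turn":0},
    {"xyz":[0,0,0],"turn":0}
  ]
}}

```text
time: 14.35
tool_pos: [0.4728, 0.1024, 0.0905]
tool_rot: [3.141, 0.0, -3.131]
contact_force: [-2.3, -0.3, 7.5]
opening: 0.0003
```

{"op": "apply_moves", "data": {
  "rows": [
    {"xyz":[0,0,1],"turn":0},
    {"xyz":[0,0,0],"turn":0}
  ]
}}

```text
time: 14.6
tool_pos: [0.4727, 0.1024, 0.0898]
tool_rot: [3.141, 0.0, -3.131]
contact_force: [-3.5, -0.2, 10.7]
opening: 0.0006
```

{"op": "apply_moves", "data": {
  "rows": [
    {"xyz":[0,0,1],"turn":0},
    {"xyz":[0,0,0],"turn":0}
  ]
}}

```text
time: 14.85
tool_pos: [0.4725, 0.1024, 0.0889]
tool_rot: [3.141, 0.0, -3.131]
contact_force: [-4.0, 0.1, 13.3]
opening: 0.0003
```

{"op": "apply_moves", "data": {
  "rows": [
    {"xyz":[0,0,0.7],"turn":0},
    {"xyz":[0,0,0],"turn":0}
  ]
}}

```text
time: 15.1
tool_pos: [0.4724, 0.1024, 0.0884]
tool_rot: [3.142, -0.0, -3.131]
contact_force: [-5.1, 0.0, 14.3]
opening: 0.0003
```

{"op": "apply_moves", "data": {
  "rows": [
    {"xyz":[0,0,0.8],"turn":0},
    {"xyz":[0,0,0],"turn":0}
  ]
}}

```text
time: 15.35
tool_pos: [0.4721, 0.1024, 0.0873]
tool_rot: [3.142, -0.001, -3.131]
contact_force: [-6.1, -0.3, 12.9]
opening: 0.0007
```

{"op": "apply_moves", "data": {
  "rows": [
    {"xyz":[0,0,0.8],"turn":0},
    {"xyz":[0,0,0],"turn":0}
  ]
}}

```text
time: 15.6
tool_pos: [0.4718, 0.1024, 0.0862]
tool_rot: [3.142, -0.002, -3.131]
contact_force: [-4.9, -0.5, 11.3]
opening: 0.0006
```

{"op": "apply_moves", "data": {
  "rows": [
    {"xyz":[0,0,0.8],"turn":0},
    {"xyz":[0,0,0],"turn":0}
  ]
}}

```text
time: 15.85
tool_pos: [0.4725, 0.1024, 0.0848]
tool_rot: [3.142, -0.0, -3.131]
contact_force: [-1.7, 0.3, 1.1]
opening: 0.0002
```

{"op": "apply_moves", "data": {
  "rows": [
    {"xyz":[0,0,0.8],"turn":0},
    {"xyz":[0,0,0],"turn":0}
  ]
}}

```text
time: 16.1
tool_pos: [0.4729, 0.1024, 0.0842]
tool_rot: [3.142, 0.0, -3.131]
contact_force: [-1.6, -0.3, 5.6]
opening: 0.0007
```

Front-left snapped: the force fell from about 11 N to 1 N, then the clip seated. Next is back-right.

{"op": "apply_moves", "data": {
  "rows": [
    {"xyz":[0,0,-25],"turn":0},
    {"xyz":[0,0,-25],"turn":0},
    {"xyz":[-20,-45,0],"turn":0},
    {"xyz":[-20,-45,0],"turn":0},
    {"xyz":[-21,-45,0],"turn":0},
    {"xyz":[0,0,15],"turn":0},
    {"xyz":[0,0,15],"turn":0},
    {"xyz":[0,0,0],"turn":0}
  ]
}}

```text
time: 17.1
tool_pos: [0.5336, -0.0307, 0.1023]
tool_rot: [3.141, -0.004, -3.13]
contact_force: [-0.2, 0.2, 0.0]
opening: 0.0004
```

{"op": "apply_moves", "data": {
  "rows": [
    {"xyz":[-10,-1,0],"turn":0},
    {"xyz":[-10,0,0],"turn":0},
    {"xyz":[-8,0,0],"turn":0},
    {"xyz":[-8,0,0],"turn":0},
    {"xyz":[-8,0,0],"turn":0}
  ]
}}

```text
time: 17.73
tool_pos: [0.5795, -0.0325, 0.1039]
tool_rot: [3.141, -0.001, -3.131]
contact_force: [-0.3, -0.7, -0.2]
opening: 0.0003
```

{"op": "apply_moves", "data": {
  "rows": [
    {"xyz":[-7,0,0],"turn":0},
    {"xyz":[-7,0,0],"turn":0},
    {"xyz":[-2,0,3],"turn":0},
    {"xyz":[-2,0,3],"turn":0},
    {"xyz":[-2,0,3],"turn":0},
    {"xyz":[0,0,1],"turn":0},
    {"xyz":[0,0,0],"turn":0}
  ]
}}

```text
time: 18.6
tool_pos: [0.5989, -0.0323, 0.0938]
tool_rot: [3.141, -0.001, -3.131]
contact_force: [-0.3, 0.6, 0.6]
opening: 0.0002
```

{"op": "apply_moves", "data": {
  "rows": [
    {"xyz":[0,0,1],"turn":0},
    {"xyz":[0,0,0],"turn":0}
  ]
}}

```text
time: 18.85
tool_pos: [0.5992, -0.0323, 0.093]
tool_rot: [3.142, 0.0, -3.131]
contact_force: [-1.0, -0.1, 0.2]
opening: 0.0004
```

{"op": "apply_moves", "data": {
  "rows": [
    {"xyz":[0,0,1],"turn":0},
    {"xyz":[0,0,0],"turn":0}
  ]
}}

```text
time: 19.1
tool_pos: [0.5994, -0.0323, 0.0924]
tool_rot: [-3.142, 0.001, -3.131]
contact_force: [-0.2, 0.3, 1.9]
opening: 0.0003
```

{"op": "apply_moves", "data": {
  "rows": [
    {"xyz":[0,0,1],"turn":0},
    {"xyz":[0,0,0],"turn":0}
  ]
}}

```text
time: 19.35
tool_pos: [0.5996, -0.0323, 0.0917]
tool_rot: [-3.142, 0.001, -3.131]
contact_force: [-1.0, 0.6, 5.4]
opening: 0.0005
```

{"op": "apply_moves", "data": {
  "rows": [
    {"xyz":[0,0,1],"turn":0},
    {"xyz":[0,0,0],"turn":0}
  ]
}}

```text
time: 19.6
tool_pos: [0.5998, -0.0324, 0.0912]
tool_rot: [-3.141, 0.002, -3.131]
contact_force: [-1.1, 1.3, 7.5]
opening: 0.0005
```

{"op": "apply_moves", "data": {
  "rows": [
    {"xyz":[0,0,1],"turn":0},
    {"xyz":[0,0,0],"turn":0}
  ]
}}

```text
time: 19.85
tool_pos: [0.6, -0.0323, 0.0904]
tool_rot: [-3.141, 0.003, -3.131]
contact_force: [-1.2, 0.4, 9.0]
opening: 0.0006
```

{"op": "apply_moves", "data": {
  "rows": [
    {"xyz":[0,0,0.8],"turn":0},
    {"xyz":[0,0,0],"turn":0}
  ]
}}

```text
time: 20.1
tool_pos: [0.6002, -0.0324, 0.0898]
tool_rot: [-3.141, 0.003, -3.131]
contact_force: [-1.1, 0.6, 9.7]
opening: 0.0005
```

{"op": "apply_moves", "data": {
  "rows": [
    {"xyz":[0,0,0.8],"turn":0},
    {"xyz":[0,0,0],"turn":0}
  ]
}}

```text
time: 20.35
tool_pos: [0.6003, -0.0323, 0.0891]
tool_rot: [-3.141, 0.003, -3.131]
contact_force: [-1.3, 1.9, 9.1]
opening: 0.0003
```

{"op": "apply_moves", "data": {
  "rows": [
    {"xyz":[0,0,0.8],"turn":0},
    {"xyz":[0,0,0],"turn":0}
  ]
}}

```text
time: 20.6
tool_pos: [0.6006, -0.0323, 0.0884]
tool_rot: [-3.141, 0.004, -3.131]
contact_force: [0.2, 1.2, 10.3]
opening: 0.0005
```

{"op": "apply_moves", "data": {
  "rows": [
    {"xyz":[0,0,0.8],"turn":0},
    {"xyz":[0,0,0],"turn":0}
  ]
}}

```text
time: 20.85
tool_pos: [0.6007, -0.0323, 0.0876]
tool_rot: [-3.141, 0.004, -3.131]
contact_force: [-0.2, 0.3, 9.2]
opening: 0.0005
```

{"op": "apply_moves", "data": {
  "rows": [
    {"xyz":[0,0,0.8],"turn":0},
    {"xyz":[0,0,0],"turn":0}
  ]
}}

```text
time: 21.1
tool_pos: [0.6009, -0.0323, 0.0868]
tool_rot: [-3.141, 0.005, -3.131]
contact_force: [0.0, -0.0, 10.4]
opening: 0.0005
```

{"op": "apply_moves", "data": {
  "rows": [
    {"xyz":[0,0,0.8],"turn":0},
    {"xyz":[0,0,0],"turn":0}
  ]
}}

```text
time: 21.35
tool_pos: [0.601, -0.0323, 0.0856]
tool_rot: [-3.141, 0.005, -3.131]
contact_force: [2.4, 0.9, 6.7]
opening: 0.0006
```

{"op": "apply_moves", "data": {
  "rows": [
    {"xyz":[0,0,0.8],"turn":0},
    {"xyz":[0,0,0],"turn":0}
  ]
}}

```text
time: 21.6
tool_pos: [0.6004, -0.0324, 0.0842]
tool_rot: [-3.141, 0.003, -3.131]
contact_force: [3.6, 0.5, 6.0]
opening: 0.0006
```

{"op": "apply_moves", "data": {
  "rows": [
    {"xyz":[0,0,0.8],"turn":0},
    {"xyz":[0,0,0],"turn":0}
  ]
}}

```text
time: 21.85
tool_pos: [0.6005, -0.0324, 0.084]
tool_rot: [-3.141, 0.003, -3.131]
contact_force: [0.8, 0.6, 10.0]
opening: 0.0004
```

{"op": "apply_moves", "data": {
  "rows": [
    {"xyz":[0,0,-12],"turn":0},
    {"xyz":[0,0,0],"turn":0},
    {"xyz":[0,0,8],"turn":0},
    {"xyz":[0,0,0],"turn":0}
  ]
}}

```text
time: 22.35
tool_pos: [0.5981, -0.0322, 0.0851]
tool_rot: [3.141, -0.003, -3.131]
contact_force: [0.7, -0.3, 0.8]
opening: 0.0006
```

{"op": "apply_moves", "data": {
  "rows": [
    {"xyz":[0,0,-22],"turn":0},
    {"xyz":[0,0,-20],"turn":0},
    {"xyz":[31,0,0],"turn":0},
    {"xyz":[31,0,0],"turn":0},
    {"xyz":[0,0,12],"turn":0},
    {"xyz":[0,0,12],"turn":0},
    {"xyz":[0,0,0],"turn":0}
  ]
}}

```text
time: 23.22
tool_pos: [0.537, -0.0328, 0.103]
tool_rot: [3.141, -0.003, -3.131]
contact_force: [0.7, 1.0, -0.1]
opening: 0.0004
```

{"op": "apply_moves", "data": {
  "rows": [
    {"xyz":[10,0,0],"turn":0},
    {"xyz":[10,0,0],"turn":0},
    {"xyz":[9,0,0],"turn":0},
    {"xyz":[8,0,0],"turn":0},
    {"xyz":[7,0,0],"turn":0}
  ]
}}

```text
time: 23.85
tool_pos: [0.493, -0.0335, 0.1049]
tool_rot: [-3.142, 0.001, -3.131]
contact_force: [0.3, 0.2, -0.5]
opening: 0.0003
```

{"op": "apply_moves", "data": {
  "rows": [
    {"xyz":[7,0,0],"turn":0},
    {"xyz":[7,0,0],"turn":0},
    {"xyz":[2,0,3],"turn":0},
    {"xyz":[2,0,3],"turn":0},
    {"xyz":[1,0,3],"turn":0},
    {"xyz":[0,0,1],"turn":0},
    {"xyz":[0,0,1],"turn":0},
    {"xyz":[0,0,0],"turn":0}
  ]
}}

```text
time: 24.85
tool_pos: [0.4743, -0.0336, 0.0935]
tool_rot: [3.141, -0.0, -3.131]
contact_force: [-0.4, 0.5, 0.1]
opening: 0.0005
```

{"op": "apply_moves", "data": {
  "rows": [
    {"xyz":[0,0,1],"turn":0},
    {"xyz":[0,0,0],"turn":0}
  ]
}}

```text
time: 25.1
tool_pos: [0.4742, -0.0336, 0.0926]
tool_rot: [3.142, 0.0, -3.131]
contact_force: [-0.3, 0.4, 0.5]
opening: 0.0002
```

{"op": "apply_moves", "data": {
  "rows": [
    {"xyz":[0,0,1],"turn":0},
    {"xyz":[0,0,1],"turn":0},
    {"xyz":[0,0,0],"turn":0}
  ]
}}

```text
time: 25.48
tool_pos: [0.4743, -0.0336, 0.0908]
tool_rot: [-3.142, 0.0, -3.131]
contact_force: [-2.0, 0.5, 2.3]
opening: 0.0001
```

{"op": "apply_moves", "data": {
  "rows": [
    {"xyz":[0,0,1],"turn":0},
    {"xyz":[0,0,0],"turn":0}
  ]
}}

```text
time: 25.72
tool_pos: [0.4741, -0.0336, 0.0901]
tool_rot: [-3.142, 0.0, -3.131]
contact_force: [-3.2, -0.4, 7.2]
opening: 0.0002
```

{"op": "apply_moves", "data": {
  "rows": [
    {"xyz":[0,0,1],"turn":0},
    {"xyz":[0,0,0],"turn":0}
  ]
}}

```text
time: 25.98
tool_pos: [0.4739, -0.0337, 0.0893]
tool_rot: [-3.141, -0.0, -3.131]
contact_force: [-3.9, 0.1, 8.7]
opening: 0.0007
```

{"op": "apply_moves", "data": {
  "rows": [
    {"xyz":[0,0,0.8],"turn":0},
    {"xyz":[0,0,0],"turn":0}
  ]
}}

```text
time: 26.22
tool_pos: [0.4737, -0.0337, 0.0885]
tool_rot: [-3.141, -0.001, -3.131]
contact_force: [-4.8, -0.1, 10.4]
opening: 0.0004
```

{"op": "apply_moves", "data": {
  "rows": [
    {"xyz":[0,0,0.8],"turn":0},
    {"xyz":[0,0,0],"turn":0}
  ]
}}

```text
time: 26.48
tool_pos: [0.4734, -0.0337, 0.0877]
tool_rot: [-3.141, -0.001, -3.131]
contact_force: [-4.7, 0.1, 10.4]
opening: 0.0003
```

{"op": "apply_moves", "data": {
  "rows": [
    {"xyz":[0,0,0.8],"turn":0},
    {"xyz":[0,0,0],"turn":0}
  ]
}}

```text
time: 26.72
tool_pos: [0.4733, -0.0337, 0.0867]
tool_rot: [-3.141, -0.002, -3.131]
contact_force: [-5.6, -0.4, 8.5]
opening: -0.0
```

{"op": "apply_moves", "data": {
  "rows": [
    {"xyz":[0,0,0.8],"turn":0},
    {"xyz":[0,0,0],"turn":0}
  ]
}}

```text
time: 26.98
tool_pos: [0.4732, -0.0336, 0.0857]
tool_rot: [-3.142, -0.002, -3.131]
contact_force: [-5.4, 0.4, 7.9]
opening: 0.0002
```

{"op": "apply_moves", "data": {
  "rows": [
    {"xyz":[0,0,0.8],"turn":0},
    {"xyz":[0,0,0],"turn":0}
  ]
}}

```text
time: 27.22
tool_pos: [0.4742, -0.0336, 0.0845]
tool_rot: [3.141, 0.0, -3.131]
contact_force: [0.0, -1.0, 1.0]
opening: 0.0006
```

{"op": "apply_moves", "data": {
  "rows": [
    {"xyz":[0,0,0.5],"turn":0},
    {"xyz":[0,0,0],"turn":0}
  ]
}}

```text
time: 27.48
tool_pos: [0.4744, -0.0336, 0.0842]
tool_rot: [3.142, 0.0, -3.131]
contact_force: [-0.6, 0.5, 1.4]
opening: 0.0006
```

Front-right snapped, with the force falling from 8 N to 1 N. The last clip is back-left.

{"op": "apply_moves", "data": {
  "rows": [
    {"xyz":[0,0,-22],"turn":0},
    {"xyz":[0,0,-22],"turn":0},
    {"xyz":[-20,45,0],"turn":0},
    {"xyz":[-20,46,0],"turn":0},
    {"xyz":[-20,46,0],"turn":0},
    {"xyz":[0,0,12],"turn":0},
    {"xyz":[0,0,12],"turn":0},
    {"xyz":[0,0,0],"turn":0}
  ]
}}

```text
time: 28.48
tool_pos: [0.5315, 0.1029, 0.1027]
tool_rot: [-3.141, -0.003, -3.133]
contact_force: [-0.5, 0.3, -0.1]
opening: 0.0003
```

{"op": "apply_moves", "data": {
  "rows": [
    {"xyz":[-10,0,0],"turn":0},
    {"xyz":[-10,0,0],"turn":0},
    {"xyz":[-9,0,0],"turn":0},
    {"xyz":[-8,0,0],"turn":0},
    {"xyz":[-7,0,0],"turn":0}
  ]
}}

```text
time: 29.1
tool_pos: [0.5772, 0.1045, 0.104]
tool_rot: [3.142, -0.0, -3.131]
contact_force: [-0.8, -0.1, -0.4]
opening: 0.0002
```

{"op": "apply_moves", "data": {
  "rows": [
    {"xyz":[-7,0,0],"turn":0},
    {"xyz":[-7,0,0],"turn":0},
    {"xyz":[-2,0,3],"turn":0},
    {"xyz":[-2,0,3],"turn":0},
    {"xyz":[-1,0,3],"turn":0},
    {"xyz":[0,0,1],"turn":0},
    {"xyz":[0,0,1],"turn":0},
    {"xyz":[0,0,0],"turn":0}
  ]
}}

```text
time: 30.1
tool_pos: [0.5956, 0.1047, 0.093]
tool_rot: [3.142, -0.0, -3.131]
contact_force: [0.1, -1.1, 0.4]
opening: 0.0003
```

{"op": "apply_moves", "data": {
  "rows": [
    {"xyz":[0,0,1],"turn":0},
    {"xyz":[0,0,0],"turn":0}
  ]
}}

```text
time: 30.35
tool_pos: [0.5959, 0.1047, 0.0922]
tool_rot: [3.141, 0.0, -3.131]
contact_force: [0.3, 0.1, 0.3]
opening: 0.0006
```

{"op": "apply_moves", "data": {
  "rows": [
    {"xyz":[0,0,1],"turn":0},
    {"xyz":[0,0,0],"turn":0}
  ]
}}

```text
time: 30.6
tool_pos: [0.5961, 0.1047, 0.0916]
tool_rot: [3.142, 0.001, -3.131]
contact_force: [-0.4, 0.3, 3.8]
opening: 0.0007
```

{"op": "apply_moves", "data": {
  "rows": [
    {"xyz":[0,0,1],"turn":0},
    {"xyz":[0,0,0],"turn":0}
  ]
}}

```text
time: 30.85
tool_pos: [0.5964, 0.1047, 0.0909]
tool_rot: [3.141, 0.002, -3.131]
contact_force: [-0.2, -0.2, 5.6]
opening: 0.0007
```

{"op": "apply_moves", "data": {
  "rows": [
    {"xyz":[0,0,1],"turn":0},
    {"xyz":[0,0,0],"turn":0}
  ]
}}

```text
time: 31.1
tool_pos: [0.5966, 0.1047, 0.0902]
tool_rot: [3.141, 0.002, -3.131]
contact_force: [-0.5, 0.5, 7.6]
opening: 0.0002
```

{"op": "apply_moves", "data": {
  "rows": [
    {"xyz":[0,0,0.8],"turn":0},
    {"xyz":[0,0,0],"turn":0}
  ]
}}

```text
time: 31.35
tool_pos: [0.5968, 0.1047, 0.0897]
tool_rot: [3.141, 0.003, -3.131]
contact_force: [-1.1, -0.3, 8.1]
opening: 0.0001
```

{"op": "apply_moves", "data": {
  "rows": [
    {"xyz":[0,0,0.8],"turn":0},
    {"xyz":[0,0,0],"turn":0}
  ]
}}

```text
time: 31.6
tool_pos: [0.597, 0.1047, 0.0891]
tool_rot: [3.141, 0.003, -3.131]
contact_force: [-0.4, -0.9, 9.1]
opening: 0.001
```

{"op": "apply_moves", "data": {
  "rows": [
    {"xyz":[0,0,0.8],"turn":0},
    {"xyz":[0,0,0],"turn":0}
  ]
}}

```text
time: 31.85
tool_pos: [0.5972, 0.1047, 0.0885]
tool_rot: [3.141, 0.004, -3.131]
contact_force: [0.2, -0.6, 9.7]
opening: 0.0004
```

{"op": "apply_moves", "data": {
  "rows": [
    {"xyz":[0,0,0.8],"turn":0},
    {"xyz":[0,0,0],"turn":0}
  ]
}}

```text
time: 32.1
tool_pos: [0.5974, 0.1047, 0.0878]
tool_rot: [3.141, 0.004, -3.131]
contact_force: [-0.0, -0.1, 11.2]
opening: 0.0003
```

{"op": "apply_moves", "data": {
  "rows": [
    {"xyz":[0,0,0.8],"turn":0},
    {"xyz":[0,0,0],"turn":0}
  ]
}}

```text
time: 32.35
tool_pos: [0.5976, 0.1047, 0.0866]
tool_rot: [3.141, 0.005, -3.132]
contact_force: [1.4, -0.3, 7.9]
opening: 0.0008
```

{"op": "apply_moves", "data": {
  "rows": [
    {"xyz":[0,0,0.8],"turn":0},
    {"xyz":[0,0,0],"turn":0}
  ]
}}

```text
time: 32.6
tool_pos: [0.5978, 0.1047, 0.0855]
tool_rot: [3.141, 0.005, -3.131]
contact_force: [2.3, 1.1, 5.3]
opening: 0.0005
```

{"op": "apply_moves", "data": {
  "rows": [
    {"xyz":[0,0,0.8],"turn":0},
    {"xyz":[0,0,0],"turn":0}
  ]
}}

```text
time: 32.85
tool_pos: [0.5968, 0.1046, 0.0841]
tool_rot: [3.141, 0.002, -3.131]
contact_force: [1.9, -0.3, 4.8]
opening: 0.0006
```

{"op": "apply_moves", "data": {
  "rows": [
    {"xyz":[0,0,0.8],"turn":0},
    {"xyz":[0,0,0],"turn":0}
  ]
}}

```text
time: 33.1
tool_pos: [0.5968, 0.1046, 0.0839]
tool_rot: [3.142, 0.003, -3.131]
contact_force: [1.8, -0.1, 9.0]
opening: 0.0004
```

Same seating signature as back-right. I'll retract and look.

{"op": "apply_moves", "data": {
  "rows": [
    {"xyz":[0,0,-20],"turn":0},
    {"xyz":[0,0,-50],"turn":0},
    {"xyz":[0,0,-50],"turn":0},
    {"xyz":[30,-25,-50],"turn":0},
    {"xyz":[40,-30,-20],"turn":0},
    {"xyz":[40,-15,0],"turn":0},
    {"xyz":[0,0,0],"turn":0},
    {"xyz":[0,0,0],"turn":0}
  ]
}}

```text
time: 34.1
tool_pos: [0.4873, 0.0341, 0.2717]
tool_rot: [3.141, -0.0, -3.132]
contact_force: [0.6, -0.1, 0.5]
opening: 0.0004
```

Run:
```python
from cell import robot
from h import *
s=robot.observe();print(s["tool_pos"],s["contact_force"],s["time"])
a=robot.read_camera("scene")["frame"][150:250,240:390];w=robot.read_camera("wrist")["frame"][80:330,150:500]
b=robot.read_camera("side")["frame"][160:270,260:400]
im=np.vstack([np.hstack([cv2.resize(a,(400,267),interpolation=2),cv2.resize(b,(340,267),interpolation=2)]),np.hstack([cv2.resize(w,(462,330),interpolation=2),np.zeros((330,278,3),np.uint8)])])
cv2.imwrite("pics/f8.png",im)
```

```text
[0.48729886 0.03406024 0.27166019] [ 0.59356664 -0.09199132  0.49767917] 34.1
```

View pics/f8.png

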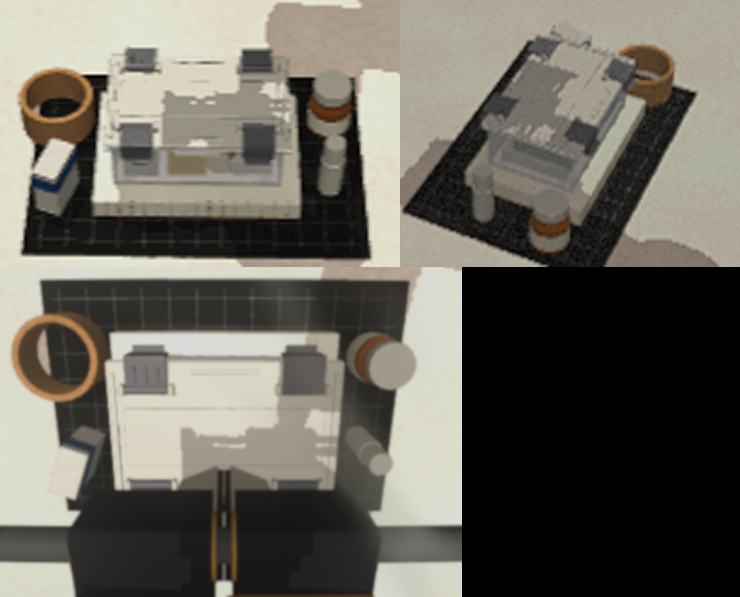

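All four clips lie flat over the lid's edge with their flaps down the box wall. The jar, glue stick, tape and carton stand where they were, and the tool is clear.

```bash
python3 -c "
from cell import robot
print(robot.hand_in())"
```

```text
the job is handed in; nothing more can be done
None
```

All four clips are folded out and pressed down, in the order front-left, back-right, front-right, back-left. I handed the job in at about 34 s, with the tool clear of the box.

- **Pressing force:** The highest force read was about 15 N, against the 30 N limit. It is read only at the end of each move, so brief peaks in between are not recorded.
- **Snap on the front clips:** The force fell clearly as each clip snapped, from 11 N to 1 N at front-left and 8 N to 1 N at front-right.
- **Snap on the back clips:** The drop was softer, from about 10–11 N to 5–6 N. Both then seated at the same height as the front clips. I touched back-right again after lifting off, and it had stayed down. I did not re-touch back-left or the front clips.
- **Final pictures:** They show all four clips lying flat. The jar, glue stick, tape and carton stand where they were. The mug and stapler were outside these crops, but the arm worked only over the box.
- **Disagreement:** The shut fingers ended about 25–30 mm above the reported TCP. I took working heights from a light touch on the lid's middle panel (about 7 N), not from the picture estimate, which put the pad about 16–22 mm thick.

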